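# Weigh a pair of governor weights and load the heavier into the indexing head

## Robot

A 6-joint arm with a two-finger parallel gripper is mounted at the origin on the work surface. World frame = base frame: x ahead of the robot, y to its left, z up, the work surface at z = 0. Lengths are in m, angles in rad, forces in N, time in s.
With the tool pointing down it reaches from about 0.15 to 0.775 m from the base axis. Payload 6.1 kg.
Tool frame: the origin (TCP) lies on the front face of the gripper's body, between the roots of the fingers; the fingertips stand 73 mm ahead of it and the grasp point (between the pads) lies 54 mm ahead of it; z points along the fingers, y is the line along which they close (so a half turn about z gives the same grasp; the last joint's range is limited). The gripper opens to 85 mm and grips with 20 to 120 N. Pads are 22 mm wide; open, the fingers measure 114 mm over their backs; the gripper's body (76 mm by 85 mm) begins 54 mm behind the grasp point. The pads swing forward as they close: fully open they stand 13 mm farther back than shut.
Start: joints at [-1.345, 0.126, -0.04, 1.405, 0, 1.571], TCP at [0.118, -0.512, 0.304] pointing down, gripper open.
Joint ranges: [-2.72, 2.72], [-0.95, 1.95], [-1.27, 1.35], [-1.78, 2.02], [-1.46, 1.47], [-3.14, 3.14]. Speed limits (rad/s): [2.39, 2.39, 3.01, 3.14, 3.14, 3.14].

## Interface

Orientations are given as [roll, pitch, yaw] about the fixed x, y, z axes, in that order (R = Rz(yaw) Ry(pitch) Rx(roll)).
In Python, from bench import robot gives the robot as it stands.
- The arm moves only by the tool drive_tool, never from a script. Its argument "rows" is a list that holds one entry, the list of rows, each a list of 5 numbers: the shift along the world's x, y, z in mm, then the turn about the world's z in degrees, then the opening, from 0 (shut) to 1 (fully open). In form: [[[x, y, z, twist, hand], ...]]. A call has 1 to 5 rows; each row shifts and turns the commanded pose from where the row before left it; what a row does not reach is not made up. A row lasts 1/10 s, in which the tool goes at most 50 mm and 8.59 degrees, less where a joint would pass 70% of its speed; a pose out of reach is approached as far as the arm can. A call is refused whole if a number of a shift passes 50 or a number of a turn 8.59, either way. A call with a gripper value outside its range is refused whole. The fingers move at their own pace and stop on an object; "newtons" is the grip in N (left out, the last holds). Time passes only in rows, so rows that do not move let the fingers close. It gives the time, the measured TCP pose, the force, the opening and the grip force at its end, in the units of the state.
- robot.read_state(): the state, without advancing time (a new reading comes with each control period).
- robot.camera(name): name is "scene" or "top" or "wrist"; returns (picture, depth): 400x640x3 uint8, blue, green, red; 400x640 float32, m along the optical axis (not along the pixel's ray), 0 where there is no reading.
- robot.camera_info(name): a dict with "intrinsics" (3x3 intrinsics, pixels), "extrinsics" (4x4, takes a point from world to camera coordinates). Camera axes: x right, y down, z forward; pixel columns grow to the right and rows downward; lengths in m; the calibration is good to about 2 mm. A picture is of the moment at which its call begins: read the wrist's pose just before it. camera_info takes no time and is no camera call; for the wrist camera it gives the pose at the moment of the call.
- robot.finish_job(): hands the job in; it is judged then, once.
The state is a dict: "time_s": time; "q": joint angles; "qvel": joint speeds; "joint_efforts": joint torques, N m; "eef_pos": TCP position; "orientation": TCP orientation; "force": force on the tool from outside, world axes, zero at the start; "torque": the same for the moment, N m; "finger_gap": finger opening in m; "grip_force": force on a finger pad.
Only numpy, scipy, OpenCV 4.12 (cv2) and the standard library are available. Lean on these libraries where they do the work, as an engineer would, in place of code of your own. Each camera call takes 0.05 s, during which the arm holds its last target. There are 200 camera calls.

## Task

The two steel governor weights have to be matched: stand one in each cup of the beam balance, let go, and see which side drops. Take the weight from the side that dropped and load it in the square nest of the indexing head for trimming: rest its shank in the recess, press lightly and turn it until the square drops in and the flange sits fully home, then let go; leave the other weight in its cup. Be gentle with the balance and the head, keep the weights upright, and leave everything else on the bench where it is.

Things in the scene. Friction and masses are not known exactly. Their poses are not given: they have to be found in the camera images.
- weight_a: turned steel governor weight, 105 to 190 g. Square shank 18 x 18 mm (25.5 over corners) and 12 mm long, above it a round flange 40 mm diameter, 12 mm thick, then a round grip knob 18 mm diameter, 20 mm tall. Starts on the bench, shank down. Origin: centre of the shank's lower end; z up through the knob, x and y square to the shank's flats (flange z 12 to 24 mm, knob 24 to 44)
- weight_b: turned steel governor weight, looks like weight_a. Square shank 18 x 18 mm (25.5 over corners) and 12 mm long, above it a round flange 40 mm diameter, 12 mm thick, then a round grip knob 18 mm diameter, 20 mm tall. Starts on the bench, shank down. Origin: centre of the shank's lower end; z up through the knob, x and y square to the shank's flats (flange z 12 to 24 mm, knob 24 to 44)
- balance: equal-arm beam balance fixed to the bench: grey base plate 100 x 160 mm, two upright cheeks 102 mm high with the beam's pivot at 92 mm; the bob over the beam's middle reaches 121 mm. Origin: underside centre of the base; the beam lies along its y axis. Delicate: press it with 20 N at most
- beam (a joint): angle of the balance beam, rad: +0.10 = left (+y) cup down on its rubber stop, -0.10 = right (-y) cup down on its stop. The beam swings freely; its bob is set high, so it does not stay level but drops to one stop within a few seconds, also when empty. A cup travels 22 mm from stop to stop
- cup_left (a point): centre of the rim of the cup at the beam's +y end, 110 mm from the pivot; moves and tilts with the beam (z is the cup's axis), so a weight in it leans 0.1 rad along the beam. Open round cup, 31 mm inside and 38 mm outside diameter, 15 mm deep, for a weight's shank: the flange rests on the rim, its origin 12 mm below this point
- cup_right (a point): the same for the cup at the beam's -y end
- index_head: green indexing head fixed to the bench, spindle upright: foot 150 x 110 mm, body 104 x 104 mm and 63 mm high, bright round spindle nose 76 mm across above it, crank on its -y side. The spindle is held by a light brake (0.12 N m) and stands at an unknown angle that no reading gives. Takes 30 N at most. Origin: underside centre
- nest_mouth (a point): on the spindle axis at its flat top face, 83 mm above the bench; belongs to the head, so its yaw does NOT show the spindle's. The face has a round recess 28.5 mm wide, 4 mm deep, with a square through hole 20.2 mm wide in its floor. A weight is fully home with its flange on the face, its origin 12 mm below this point
- nest_floor (a point): on the spindle axis at the recess's floor, 4 mm below the face. A weight put in at a wrong angle stands on this floor, flange 8 mm above the face. Held down lightly (2 to 8 N) and turned, at most a quarter turn, its shank drops into the square hole when lined up within about 0.1 rad
- spacer: steel spacer ring, 38 mm across, 24 mm bore, 14 mm high, loose on the bench; origin at its underside centre
- wrench: 150 mm steel wrench lying on the bench; origin near its middle
- brush: 170 mm brush lying on the bench; origin near its middle
- jar: closed jar, 52 mm across, 55 mm high; origin at its underside centre
- parts_tray: low grey plastic parts tray, 130 x 100 x 28 mm, beyond the balance's left end; origin at its underside centre
- tape: roll of blue tape lying flat behind the balance, 68 mm across, 19 mm high; origin at its underside centre
There are look-alikes about, which are no part of the job. What is shaped like the weight_a but green is not meant. Leave any red look-alike of the weight_b alone.

How it is judged:
On the way, in this order (a step that is already met when the one before it is completed fails the run):
1. Both weights stand in the balance's cups, one in each, let go, and the beam has dropped to one side ((((distance between weight_a and cup_left below 0.0165 m and z of weight_a in the frame of cup_left below -0.009 m and angle between weight_a's own z axis and vertical below 0.2 rad) and (distance between weight_b and cup_right below 0.0165 m and z of weight_b in the frame of cup_right below -0.009 m and angle between weight_b's own z axis and vertical below 0.2 rad)) or ((distance between weight_b and cup_left below 0.0165 m and z of weight_b in the frame of cup_left below -0.009 m and angle between weight_b's own z axis and vertical below 0.2 rad) and (distance between weight_a and cup_right below 0.0165 m and z of weight_a in the frame of cup_right below -0.009 m and angle between weight_a's own z axis and vertical below 0.2 rad))) and (value of joint beam above 0.08 rad or value of joint beam below -0.08 rad) and contact force between the fingers and weight_a below 0.05 N and contact force between the fingers and weight_b below 0.05 N and contact force between each of the arm, the fingers and balance below 0.05 N), for 0.4 s.
2. The weight on the side that dropped is taken by the fingers, the other one still in its cup (((((distance between weight_a and cup_left below 0.0165 m and z of weight_a in the frame of cup_left below -0.009 m and angle between weight_a's own z axis and vertical below 0.2 rad) and (distance between weight_b and cup_right below 0.0165 m and z of weight_b in the frame of cup_right below -0.009 m and angle between weight_b's own z axis and vertical below 0.2 rad)) and ((value of joint beam above 0.08 rad and contact force between the fingers and weight_a above 3 N) or (value of joint beam below -0.08 rad and contact force between the fingers and weight_b above 3 N))) or (((distance between weight_b and cup_left below 0.0165 m and z of weight_b in the frame of cup_left below -0.009 m and angle between weight_b's own z axis and vertical below 0.2 rad) and (distance between weight_a and cup_right below 0.0165 m and z of weight_a in the frame of cup_right below -0.009 m and angle between weight_a's own z axis and vertical below 0.2 rad)) and ((value of joint beam above 0.08 rad and contact force between the fingers and weight_b above 3 N) or (value of joint beam below -0.08 rad and contact force between the fingers and weight_a above 3 N))))), for 0.05 s.
At the end, for the whole second after the job is handed in: The weight that dropped stands upright in the nest, fully home (flange within 1.5 mm of the face, within 2.5 mm of the axis), and the other weight stands in a cup of the balance; both at rest ((((horizontal distance between weight_a and nest_mouth below 0.0025 m and z of weight_a in the frame of nest_mouth below -0.0105 m and angle between weight_a's own z axis and vertical below 0.05 rad) and ((distance between weight_b and cup_left below 0.0165 m and z of weight_b in the frame of cup_left below -0.009 m and angle between weight_b's own z axis and vertical below 0.2 rad) or (distance between weight_b and cup_right below 0.0165 m and z of weight_b in the frame of cup_right below -0.009 m and angle between weight_b's own z axis and vertical below 0.2 rad))) or ((horizontal distance between weight_b and nest_mouth below 0.0025 m and z of weight_b in the frame of nest_mouth below -0.0105 m and angle between weight_b's own z axis and vertical below 0.05 rad) and ((distance between weight_a and cup_left below 0.0165 m and z of weight_a in the frame of cup_left below -0.009 m and angle between weight_a's own z axis and vertical below 0.2 rad) or (distance between weight_a and cup_right below 0.0165 m and z of weight_a in the frame of cup_right below -0.009 m and angle between weight_a's own z axis and vertical below 0.2 rad)))) and linear speed of each of weight_a, weight_b below 0.02 m/s); the robot touches nothing.
It fails at once if The balance is pressed by the robot, directly or through a weight that it holds, with more than 20 N (contact force between any of the fingers, the arm and balance above 20 N or (contact force between the fingers and weight_a above 3 N and contact force between weight_a and balance above 20 N) or (contact force between the fingers and weight_b above 3 N and contact force between weight_b and balance above 20 N)).
It fails at once if The indexing head is pressed or struck with more than 30 N (contact force between anything else and index_head above 30 N).
It fails at once if A weight is laid over or tipped (angle between any of weight_a, weight_b's own z axis and vertical above 0.6 rad).
It fails at once if Something else on the bench is shifted by more than 25 mm (distance of any of spacer, wrench, brush, jar, parts_tray, tape from where it was at the start of the episode above 0.025 m).
It also fails if it takes over 72 s, if anything falls off the work surface, if the arm or the gripper's body presses on something with over 40 N, if the wrist force passes 120 N, or if a joint passes its speed limit or range.

## Working session

There is one attempt and no reset: what is moved stays moved. The work goes in short steps, Python scripts to look and compute and a tool call to move; the robot and the scene stay as the last step left them, time stands still between calls to the robot, and variables do not carry over. Pictures are saved under pics/ and viewed, at most 10 in all, crops included, and the job is handed in when it is done.

Besides the shell and the picture viewer there is one more tool, called after ">>>" as a command line: name --argument value ..., lists and objects as JSON in quotes. drive_tool: Moves the arm, as the interface text tells. Its arguments: {"type":"object","properties":{"rows":{"type":"array"},"newtons":{"type":"number"}},"required":["rows"]}

```bash
mkdir -p pics; ls
cat > h.py <<'E'
import numpy as np, cv2
from bench import robot
def cam(n):
    i=robot.camera_info(n); p,d=robot.camera(n); return p,d,np.array(i["intrinsics"]),np.array(i["extrinsics"])
def ray(K,E,u,v,z):
    R=E[:3,:3];t=E[:3,3];c=-R.T@t; d=R.T@np.linalg.inv(K)@[u,v,1]; return c+d*(z-c[2])/d[2]
def world(K,E,D):
    v,u=np.mgrid[:D.shape[0],:D.shape[1]]
    P=np.stack([(u-K[0,2])*D/K[0,0],(v-K[1,2])*D/K[1,1],D],-1)
    return (P-E[:3,3])@E[:3,:3]
E
python3 - <<'E'
from h import *
for n in("top","scene"):
    p,d,K,E=cam(n); cv2.imwrite(f"pics/{n}0.png",p); np.savez(f"{n}0.npz",p=p,d=d,K=K,E=E)
    print(n,K[0,0],-E[:3,:3].T@E[:3,3],E[2,:3])
print(robot.read_state())
E
```

```text
pics
top 472.5039854697804 [0.35044739 0.04936426 1.03717609] [ 0.20913654  0.01198445 -0.97781301]
scene 397.5458419248714 [0.79325835 0.51222959 0.88051713] [-0.25720842 -0.48764381 -0.83429452]
{'time_s': 0.1, 'q': array([-1.34501990e+00,  1.26329194e-01, -4.04817838e-02,  1.40544514e+00,
       -1.17674265e-05,  1.57081767e+00]), 'qvel': array([ 0.00087805, -0.0005735 ,  0.00271669, -0.00068698,  0.00158905,
        0.00173732]), 'joint_efforts': array([ 1.61247255e-03, -4.36899734e+01,  3.53609669e+01,  1.35585875e-02,
       -5.84185295e-05,  9.63801540e-06]), 'eef_pos': array([ 0.1174649 , -0.51141216,  0.30321285]), 'orientation': array([-3.14013286e+00,  1.17985736e-05,  2.25755096e-01]), 'force': array([ 0.07469378, -0.28128212,  0.2744244 ]), 'torque': array([-0.02935855, -0.00467544, -0.05189325]), 'grip_force': 0.0, 'finger_gap': 0.08512309115959732}
```

View pics/top0.png

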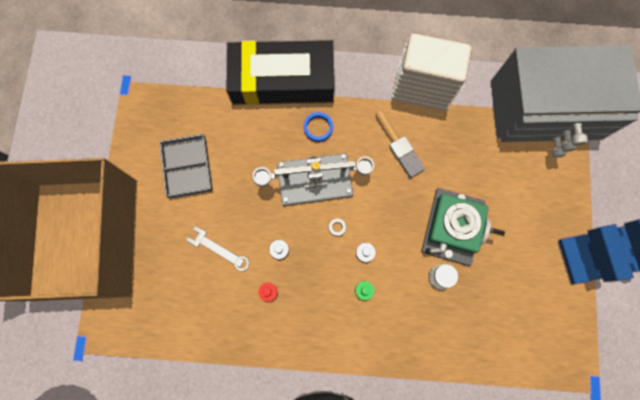

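View pics/scene0.png

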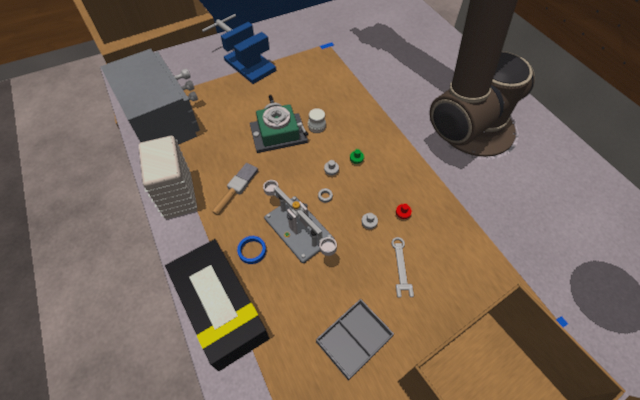

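In the top view the steel candidates are silver at (279,250) and (366,253). The red one (268,292) and the green one (365,291) are the excluded look-alikes, and (337,227) is the spacer ring. Cups are at (263,176) and (364,165), and the nest is at (462,222).

```bash
cat > m.py <<'E'
from h import *
for n in("top","scene"):
    f=np.load(n+"0.npz");p,D,K,E=[f[k] for k in("p","d","K","E")]
    W=world(K,E,D); z=W[...,2]; hsv=cv2.cvtColor(p,cv2.COLOR_BGR2HSV)
    pts=dict(top=dict(wl=(279,250),wr=(366,253),cl=(263,176),cr=(364,165),nest=(462,222),sp=(337,227)),scene=dict(wl=(370,220),wr=(332,167),cl=(328,245),cr=(270,187),nest=(277,117),sp=(325,195)))[n]
    for k,(u,v) in pts.items():
        s=np.s_[v-22:v+23,u-22:u+23]; zz=z[s]; 
        lo,hi={'w':(.036,.055),'c':(.06,.125),'n':(.075,.095),'s':(.008,.025)}[k[0]]
        m=((zz>lo)&(zz<hi)).astype(np.uint8)
        if k[0]=='c': m&=(hsv[s][...,1]<60)
        nl,lab,st,ce=cv2.connectedComponentsWithStats(m)
        for i in range(1,nl):
            if st[i,4]<12: continue
            q=W[s][lab==i]; c,r=cv2.minEnclosingCircle(q[:,:2].astype(np.float32)); h=np.median(q[:,2])
            print(n,k,st[i,4],"mean",q.mean(0).round(4),"circ",np.round(c,4),round(r,4),"h",h.round(4),"p95",np.percentile(q[:,2],95).round(4),"ctrpx",(ce[i]+[u-22,v-22]).round(1))
f=np.load("top0.npz")
cv2.imwrite("pics/crop1.png",cv2.resize(f["p"][140:310,240:500],None,fx=3,fy=3,interpolation=cv2.INTER_CUBIC))
E
python3 m.py
```

```text
top wl 55 mean [0.4573 0.1407 0.043 ] circ [0.457  0.1408] 0.0084 h 0.0431 p95 0.0453 ctrpx [277.6 248.3]
top wr 57 mean [ 0.4648 -0.0457  0.0428] circ [ 0.4653 -0.0458] 0.0089 h 0.0431 p95 0.0457 ctrpx [366.  251.4]
top cl 375 mean [0.6012 0.1733 0.0902] circ [0.6016 0.167 ] 0.0344 h 0.0875 p95 0.1111 ctrpx [266.5 175.5]
top cr 249 mean [ 0.6408 -0.0145  0.0779] circ [ 0.638  -0.0152] 0.0347 h 0.0737 p95 0.0973 ctrpx [357.4 165.5]
top nest 776 mean [ 0.5374 -0.2358  0.0792] circ [ 0.5378 -0.2366] 0.038 h 0.0787 p95 0.084 ctrpx [462.  221.3]
top sp 141 mean [0.517  0.0185 0.0128] circ [0.5171 0.0185] 0.0189 h 0.0128 p95 0.0158 ctrpx [336.7 227. ]
scene wl 52 mean [0.456  0.1421 0.0436] circ [0.4551 0.1408] 0.0093 h 0.0443 p95 0.0473 ctrpx [370.5 216.2]
scene wr 40 mean [ 0.463  -0.0443  0.0434] circ [ 0.4625 -0.0467] 0.0099 h 0.0439 p95 0.0464 ctrpx [331.8 162.8]
scene cl 409 mean [0.6001 0.1683 0.092 ] circ [0.6027 0.1599] 0.044 h 0.0904 p95 0.112 ctrpx [323.2 240.1]
scene cr 284 mean [ 6.378e-01 -4.000e-04  8.160e-02] circ [0.6342 0.007 ] 0.0568 h 0.0762 p95 0.1019 ctrpx [277.  192.1]
scene nest 405 mean [ 0.5367 -0.2338  0.0802] circ [ 0.5353 -0.2376] 0.0396 h 0.0797 p95 0.0853 ctrpx [276.3 115.6]
scene sp 16 mean [ 0.4703 -0.0303  0.0176] circ [ 0.4689 -0.0327] 0.0122 h 0.0173 p95 0.021 ctrpx [331.5 173.4]
scene sp 107 mean [0.5146 0.0186 0.0137] circ [0.5144 0.018 ] 0.0193 h 0.014 p95 0.0168 ctrpx [325.3 194. ]
scene sp 32 mean [0.5774 0.0592 0.0191] circ [0.5736 0.056 ] 0.0146 h 0.0193 p95 0.021 ctrpx [310.6 214.4]
```

View pics/crop1.png

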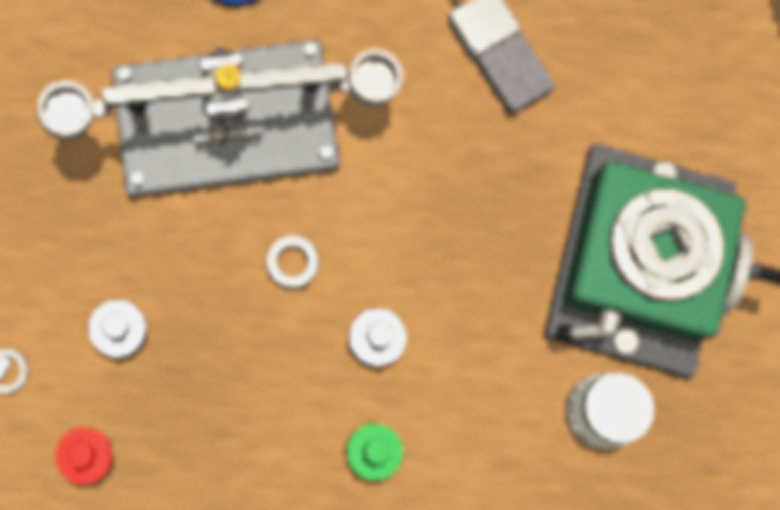

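The crop confirms the two silver weights at full-image (279,249) and (366,252), and neither is the red or green look-alike. The nest's square hole shows as a diamond at about (462,221). Next I get the cup rim poses, using only the ring pixels.

```bash
cat > m2.py <<'E'
from h import *
f=np.load("top0.npz");p,D,K,E=[f[k] for k in("p","d","K","E")]
W=world(K,E,D)
def cup(u,v):
    vv,uu=np.mgrid[:400,:640]; r=np.hypot(uu-u,vv-v)
    m=(r<11)&(W[...,2]>.06); z=W[...,2][m]; h=np.percentile(z,80)
    m&=(W[...,2]>h-.008)&(W[...,2]<h+.008)
    q=W[m]; c,rr=cv2.minEnclosingCircle(q[:,:2].astype(np.float32))
    return h,c,rr,ray(K,E,u,v,h),m.sum()
L=cup(262,176);R=cup(365,165.3);print(L);print(R)
d=L[3]-R[3];print("len",np.hypot(*d[:2]),"beam yaw from +y",np.arctan2(-d[0],d[1]),"mid",(L[3]+R[3])/2)
print("bob",ray(K,E,316,165.3,.121))
m=np.zeros((400,640),np.uint8)
s=np.s_[205:240,445:480];g=cv2.cvtColor(p,cv2.COLOR_BGR2HSV)[s]
print("nest rim ctr",ray(K,E,462,221.3,.083), ray(K,E,462.7,220.3,.079))
E
python3 m2.py
```

```text
(np.float64(0.0939904217835563), (0.5981178879737854, 0.1814105212688446), 0.020598627626895905, array([0.59844064, 0.18188813, 0.09399042]), np.int64(117))
(np.float64(0.07381849143038158), (0.6443535685539246, -0.02936452440917492), 0.01949646696448326, array([ 0.6436042 , -0.03071478,  0.07381849]), np.int64(114))
len 0.2173470648970574 beam yaw from +y 0.20931987793482806 mid [0.62102242 0.07558667 0.08390446]
bob [0.62177928 0.07177729 0.121     ]
nest rim ctr [ 0.53659536 -0.23473459  0.083     ] [ 0.53957614 -0.23734159  0.079     ]
```

>>> drive_tool --rows '[[[50,50,0,8,0.5],[50,50,0,8,0.5],[50,50,0,8,0.5],[50,50,0,8,0.5],[50,50,0,8,0.5]]]' --newtons 25

```text
time_s: 0.6
eef_pos: [0.2951, -0.3332, 0.3037]
orientation: [-3.141, -0.0, 0.929]
force: [1.5, -0.4, -0.4]
finger_gap: 0.0424
grip_force: 0.0
```

>>> drive_tool --rows '[[[30,50,0,8.5,0.5],[30,50,0,8.5,0.5],[30,50,0,8.5,0.5],[30,50,0,8.5,0.5],[20,40,0,8.5,0.5]]]'

```text
time_s: 1.1
eef_pos: [0.4179, -0.1212, 0.3037]
orientation: [-3.142, -0.0, 1.672]
force: [0.7, -1.3, 0.7]
finger_gap: 0.0427
grip_force: 0.0
```

>>> drive_tool --rows '[[[0,0,-20,4,0.5],[0,0,-20,0,0.5],[0,0,-20,0,0.5],[0,0,-20,0,0.5],[0,0,0,0,0.5]]]'

```text
time_s: 1.6
eef_pos: [0.4157, -0.1228, 0.2212]
orientation: [-3.137, -0.002, 1.736]
force: [-0.2, 0.4, -0.9]
finger_gap: 0.0432
grip_force: 0.0
```

>>> drive_tool --rows '[[[16,26,-20,2.5,0.5],[16,26,-10,0,0.5],[17,25,-6,0,0.5],[0,0,0,0,0.5],[0,0,0,0,0.5]]]'

```text
time_s: 2.1
eef_pos: [0.4665, -0.0461, 0.1884]
orientation: [-3.141, 0.0, 1.78]
force: [-0.8, -0.1, -0.1]
finger_gap: 0.0426
grip_force: 0.0
```

Run:
```python
from h import *
s=robot.read_state();print(s["eef_pos"],s["orientation"],s["finger_gap"])
p,d,K,E=cam("wrist");cv2.imwrite("pics/w1.png",p);np.savez("w1.npz",p=p,d=d,K=K,E=E)
W=world(K,E,d);m=((abs(W[...,2]-.044)<.006)&(d>0)).astype(np.uint8)
n,l,st,c=cv2.connectedComponentsWithStats(m)
for i in range(1,n):
    if st[i,4]>150:q=W[l==i];print(st[i],c[i],cv2.minEnclosingCircle(q[:,:2].astype(np.float32)),q.mean(0))
```

```text
[ 0.46645238 -0.04609521  0.18840044] [-3.14131336e+00  2.42040161e-04  1.78041827e+00] 0.042551825475936784
[ 572   28   39   94 1470] [590.20952381  74.42857143] ((0.5988729000091553, 0.06883116066455841), 0.0250722523778677) [0.60001052 0.0696857  0.04317997]
[584 172  27  21 300] [594.30666667 180.59      ] ((0.6322021484375, 0.013042548671364784), 0.005956392269581556) [0.62894302 0.0133124  0.04416222]
[170 183  31  29 680] [185.02647059 196.925     ] ((0.3834109306335449, -0.05110124498605728), 0.009236147627234459) [ 0.38377117 -0.04993176  0.043448  ]
[297 205  28  28 618] [310.67961165 218.38834951] ((0.4637412428855896, -0.04811687767505646), 0.009258104488253593) [ 0.46368683 -0.04751418  0.04353763]
[311 381  28  12 169] [322.83431953 387.18343195] ((0.5036331415176392, -0.18576885759830475), 0.010777369141578674) [ 0.50113676 -0.18069733  0.04174826]
```

View pics/w1.png

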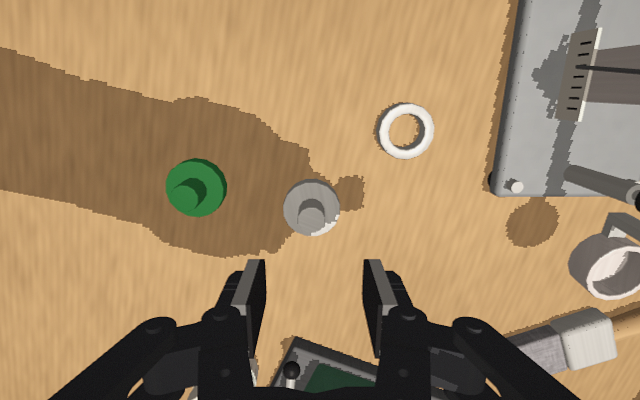

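The wrist view shows the silver weight at (312,212), the green one at (196,188), the spacer at (405,130) and the fingertips near (262,262) and (366,262). I'll take the tip height from depth.

Run:
```python
from h import *
f=np.load("w1.npz");D,K,E=[f[k] for k in("d","K","E")];W=world(K,E,D)
for a in(slice(248,268),slice(362,382)):
    q=W[258:345,a].reshape(-1,3);q=q[(q[:,2]>.08)];print(q.min(0),q.max(0),np.percentile(q[:,2],[1,5,20]))
```

```text
[ 0.4363639  -0.06264362  0.11738358] [0.44916688 0.03129946 0.2582418 ] [0.11916778 0.12157308 0.1279793 ]
[ 0.44916688 -0.05406577  0.11730621] [0.49091163 0.03129946 0.2582418 ] [0.11904395 0.12183389 0.12831399]
```

>>> drive_tool --rows '[[[-2,-1,-30,0,0.5],[0,0,-30,0,0.5],[0,0,-10,0,0.5],[0,0,0,0,0.5]]]'

```text
time_s: 2.55
eef_pos: [0.4631, -0.048, 0.1172]
orientation: [-3.139, -0.001, 1.778]
force: [-0.6, -0.1, 0.2]
finger_gap: 0.0427
grip_force: 0.0
```

>>> drive_tool --rows '[[[1,1,-13,0,0.5],[0,0,0,0,0.5],[0,0,0,0,0.1],[0,0,0,0,0.1],[0,0,0,0,0.1]]]' --newtons 25

```text
time_s: 3.05
eef_pos: [0.4656, -0.0464, 0.1056]
orientation: [3.141, 0.0, 1.779]
force: [-0.8, 0.4, 2.3]
finger_gap: 0.0166
grip_force: 24.4
```

>>> drive_tool --rows '[[[0,0,0,0,0.1],[0,0,0,0,0.1]]]'

```text
time_s: 3.25
eef_pos: [0.4656, -0.0464, 0.1055]
orientation: [3.14, 0.0, 1.779]
force: [-0.9, -0.4, 5.5]
finger_gap: 0.0164
grip_force: 24.6
```

>>> drive_tool --rows '[[[0,0,20,0,0.1],[0,0,40,0,0.1],[0,0,40,0,0.1],[20,0,10,0,0.1],[20,0,0,0,0.1]]]'

```text
time_s: 3.75
eef_pos: [0.5065, -0.0465, 0.2175]
orientation: [3.137, 0.001, 1.779]
force: [1.0, 0.4, -1.7]
finger_gap: 0.0168
grip_force: 24.7
```

>>> drive_tool --rows '[[[30,4,0,0,0.1],[40,4,0,0,0.1],[30,4,0,0,0.1],[18,4,0,0,0.1],[0,0,0,0,0.1]]]'

```text
time_s: 4.25
eef_pos: [0.6249, -0.0299, 0.2133]
orientation: [-3.14, -0.0, 1.78]
force: [-1.2, -0.7, -1.9]
finger_gap: 0.0166
grip_force: 24.7
```

```bash
cat > cups.py <<'E'
from h import *
import sys
s=robot.read_state();print(s["eef_pos"],s["orientation"][2],s["finger_gap"],s["grip_force"],s["force"])
p,d,K,E=cam("wrist");cv2.imwrite(f"pics/{sys.argv[1]}.png",p);np.savez(sys.argv[1]+".npz",p=p,d=d,K=K,E=E)
W=world(K,E,d);lo,hi=map(float,sys.argv[2:4]);m=((W[...,2]>lo)&(W[...,2]<hi)&(d>0)).astype(np.uint8)
n,l,st,c=cv2.connectedComponentsWithStats(m)
for i in range(1,n):
    if st[i,4]>150:q=W[l==i];print(st[i],c[i].round(),np.round(np.r_[cv2.minEnclosingCircle(q[:,:2].astype(np.float32))[0],cv2.minEnclosingCircle(q[:,:2].astype(np.float32))[1]],4),q.mean(0).round(4),q[:,2].max())
E
python3 cups.py w2 .064 .080
```

```text
[ 0.62489525 -0.02989018  0.21325067] 1.7799496577036207 0.01658285909989095 24.74144160747528 [-1.22744507 -0.74164923 -1.87350641]
[315 176  59  78 899] [349. 219.] [ 0.6426 -0.0244  0.0254] [ 0.6456 -0.0252  0.072 ] 0.07993991012261907
[ 539  348  101   46 1633] [580. 368.] [ 0.8544 -0.1126  0.037 ] [ 0.8366 -0.1023  0.0722] 0.07999366080253183
```

View pics/w2.png

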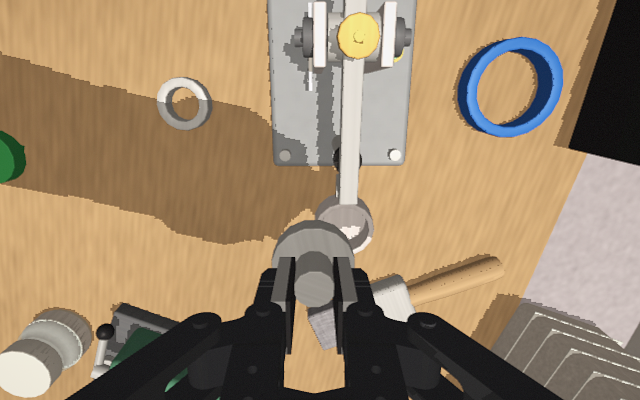

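The held weight's knob is at (316,285) with its flange top centred near (313,262). The right cup's rim is near (345,223), directly ahead along the beam.

Run:
```python
from h import *
f=np.load("w2.npz");p,D,K,E=[f[k] for k in("p","d","K","E")];W=world(K,E,D)
print("cup",ray(K,E,345.5,223,.0738),"r",np.linalg.norm(ray(K,E,345.5,223,.0738)-ray(K,E,317,218,.0738)))
print("flange",ray(K,E,313.5,261.5,.1318), np.linalg.norm(ray(K,E,313.5,261.5,.1318)-ray(K,E,273,261,.1318)),"front",ray(K,E,313.5,221,.1318))
s=W[262:315,298:332].reshape(-1,3);s=s[(s[:,2]>.13)];k=s[s[:,2]>np.percentile(s[:,2],60)]
print("knob",cv2.minEnclosingCircle(k[:,:2].astype(np.float32)),k[:,2].max())
g=W[225:262,275:353].reshape(-1,3);g=g[(g[:,2]>.12)];print("fl z",np.median(g[:,2]))
# circle fit on rim points (outer edge), excluding beam
m=np.zeros(D.shape,bool);m[190:256,312:380]=1
m&=(W[...,2]>.066)&(W[...,2]<.079)
b=np.array([-np.sin(.209),np.cos(.209)])
q=W[m][:,:2];a=(q-[.6437,-.0305])@b;q=q[a<.012]
A=np.c_[2*q,np.ones(len(q))];x=np.linalg.lstsq(A,(q**2).sum(1),rcond=None)[0];print("cup fit",x[:2],np.sqrt(x[2]+x[:2]@x[:2]),len(q))
```

```text
cup [ 0.64350498 -0.02769072  0.0738    ] r 0.01812317817809297
flange [ 0.62345521 -0.02877399  0.1318    ] 0.018975306396585064 front [ 0.61924729 -0.00893179  0.1318    ]
knob ((0.6172434091567993, 0.004195393994450569), 0.044424571096897125) 0.2831396142165768
fl z 0.13155295722835364
cup fit [ 0.64299816 -0.03177861] 0.01695120865612377 523
```

>>> drive_tool --rows '[[[10,-1,0,0,0.1],[10,0,0,0,0.1],[0,0,0,0,0.1],[0,0,-15,0,0.1],[0,0,0,0,0.1]]]'

```text
time_s: 4.8
eef_pos: [0.6422, -0.0315, 0.1983]
orientation: [-3.139, -0.001, 1.779]
force: [-0.3, 0.1, -0.9]
finger_gap: 0.0163
grip_force: 24.8
```

```bash
python3 cups.py w3 .064 .080
python3 - <<'E'
import cv2;p=cv2.imread("pics/w3.png");cv2.imwrite("pics/w3c.png",cv2.resize(p[150:350,220:420],None,fx=3,fy=3))
E
```

```text
[ 0.64224103 -0.03147453  0.19831416] 1.7789133189097917 0.0163476619614397 24.776557087898254 [-0.2796154   0.1263921  -0.92733358]
[286 196  65  43 752] [320. 212.] [ 0.6433 -0.0302  0.019 ] [ 0.6421 -0.0207  0.0729] 0.07709700131745306
[ 538  356  102   40 1613] [582. 375.] [ 0.8564 -0.1063  0.0359] [ 0.841  -0.0985  0.0721] 0.07999893449324308
```

View pics/w3c.png

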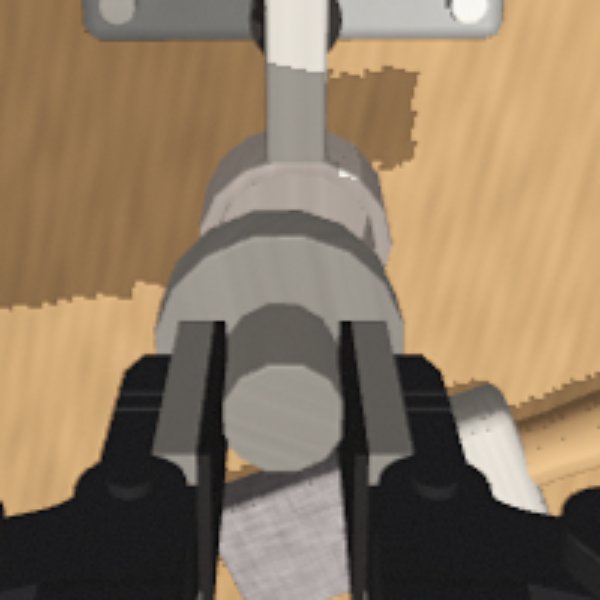

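The crop shows the weight over the cup, offset about 2.5 mm toward −x (flange at crop column 281, cup at 297).

>>> drive_tool --rows '[[[2.5,0,0,0,0.1],[0,0,-8,0,0.1],[0,0,-8,0,0.1],[0,0,-5,0,0.1],[0,0,0,0,0.1]]]'

```text
time_s: 5.35
eef_pos: [0.6451, -0.0313, 0.1775]
orientation: [-3.139, -0.001, 1.779]
force: [-0.4, 0.3, -1.7]
finger_gap: 0.0163
grip_force: 24.8
```

>>> drive_tool --rows '[[[0,0,-3,0,0.1],[0,0,-2,0,0.1],[0,0,0,0,0.1]]]'

```text
time_s: 5.65
eef_pos: [0.6456, -0.0314, 0.1737]
orientation: [-3.141, -0.0, 1.779]
force: [-0.1, -0.2, -0.9]
finger_gap: 0.0163
grip_force: 24.8
```

>>> drive_tool --rows '[[[0,0,-2,0,0.1],[0,0,-1.5,0,0.1],[0,0,0,0,0.1]]]'

```text
time_s: 5.95
eef_pos: [0.6456, -0.0314, 0.1702]
orientation: [-3.141, -0.0, 1.779]
force: [0.1, -0.1, -2.3]
finger_gap: 0.0167
grip_force: 24.8
```

>>> drive_tool --rows '[[[0,0,0,0,0.45],[0,0,0,0,0.45],[0,0,0,0,0.45],[0,0,10,0,0.45]]]'

```text
time_s: 6.35
eef_pos: [0.6451, -0.0314, 0.1795]
orientation: [-3.139, -0.001, 1.779]
force: [-0.5, 0.5, -0.1]
finger_gap: 0.0384
grip_force: 0.0
```

>>> drive_tool --rows '[[[0,0,30,0,0.45],[0,0,30,0,0.45],[-10,0,10,0,0.5],[-30,20,0,0,0.5],[-30,30,0,0,0.5]]]'

```text
time_s: 6.85
eef_pos: [0.5749, 0.018, 0.2505]
orientation: [3.141, 0.0, 1.777]
force: [0.9, 1.0, 0.5]
finger_gap: 0.0429
grip_force: 0.0
```

>>> drive_tool --rows '[[[-30,30,0,0,0.5],[-30,30,0,0,0.5],[-30,40,0,0,0.5],[-20,35,0,0,0.5],[0,0,0,0,0.5]]]'

```text
time_s: 7.35
eef_pos: [0.4628, 0.1563, 0.2507]
orientation: [-3.142, -0.001, 1.784]
force: [0.7, -1.0, 0.2]
finger_gap: 0.0425
grip_force: 0.0
```

```bash
python3 cups.py w4 .038 .050
python3 - <<'E'
from h import *
p,D,K,E=cam("top");cv2.imwrite("pics/t2.png",p);np.savez("t2.npz",p=p,d=D,K=K,E=E)
W=world(K,E,D)
s=W[150:182,350:382].reshape(-1,3);k=s[s[:,2]>np.percentile(s[:,2],93)];print("knob R",k.mean(0),s[:,2].max(),len(k))
E
```

```text
[0.46277833 0.1563112  0.25072124] 1.784244612769593 0.0424793019370969 0.0 [ 0.66858521 -1.00258261  0.22063823]
[183 156  24  24 431] [194. 168.] [0.3655 0.1538 0.009 ] [0.366  0.1546 0.0436] 0.046345738695454816
[292 198  22  22 382] [302. 208.] [0.4561 0.1383 0.0089] [0.4559 0.1394 0.0436] 0.045675708253371805
[435 286  21  39 297] [445. 305.] [0.599  0.0778 0.0171] [0.5989 0.0775 0.0436] 0.049856233298131464
[477 296  16  25 188] [483. 307.] [0.6342 0.0792 0.0123] [0.6325 0.0824 0.0439] 0.04981420235706243
knob R [ 0.6161584  -0.02433847  0.1952659 ] 1.0371760891486932 72
```

>>> drive_tool --rows '[[[-5,-16,-30,0,0.5],[0,0,-40,0,0.5],[0,0,-40,0,0.5],[0,0,-20,0,0.5],[0,0,0,0,0.5]]]'

```text
time_s: 7.95
eef_pos: [0.4591, 0.1358, 0.1172]
orientation: [-3.135, 0.001, 1.777]
force: [-0.6, 0.1, 0.3]
finger_gap: 0.0427
grip_force: 0.0
```

```bash
python3 cups.py w5 .038 .050
python3 - <<'E'
from h import *
p,D,K,E=cam("top");cv2.imwrite("pics/t2.png",cv2.resize(p[140:270,240:400],None,fx=4,fy=4));np.savez("t2.npz",p=p,d=D,K=K,E=E)
E
```

```text
[0.45911352 0.13577725 0.11722406] 1.7770090314638092 0.042689915292759326 0.0 [-0.64636705  0.11491571  0.33025531]
[  86  169   50   44 1605] [110. 191.] [0.3655 0.1544 0.0095] [0.3666 0.1549 0.0433] 0.04595849894750478
[ 292  242   40   41 1257] [312. 263.] [0.456  0.1388 0.0093] [0.456  0.1399 0.0434] 0.04570163108339887
[600 315  40  35 665] [617. 329.] [0.6062 0.1347 0.006 ] [0.6032 0.1362 0.0441] 0.04998052095112497
```

View pics/t2.png

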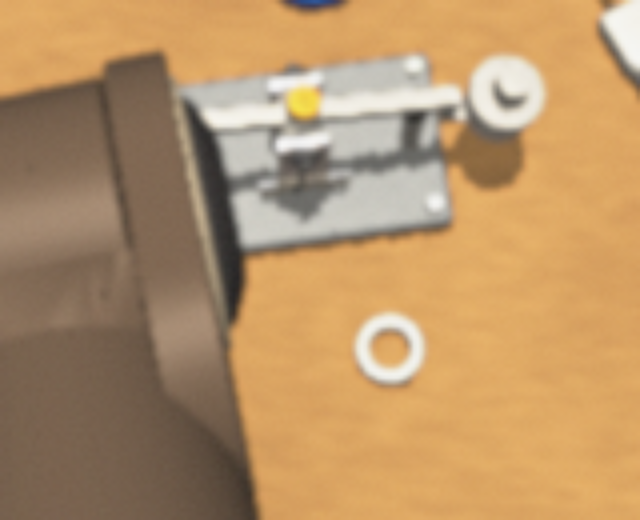

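The first weight stands in the right cup at crop (507,93). Now I grasp the second.

>>> drive_tool --rows '[[[-1,4,-11,0,0.5],[0,0,0,0,0.5],[0,0,0,0,0.1],[0,0,0,0,0.1],[0,0,0,0,0.1]]]'

```text
time_s: 8.55
eef_pos: [0.4599, 0.1418, 0.11]
orientation: [3.141, -0.0, 1.779]
force: [-0.5, -0.1, 2.6]
finger_gap: 0.0163
grip_force: 24.3
```

>>> drive_tool --rows '[[[0,0,0,0,0.1],[0,0,0,0,0.1]]]'

```text
time_s: 8.75
eef_pos: [0.4599, 0.1417, 0.1099]
orientation: [3.141, -0.0, 1.779]
force: [-1.3, -0.5, 4.3]
finger_gap: 0.0161
grip_force: 24.5
```

>>> drive_tool --rows '[[[0,0,20,0,0.1],[0,0,40,0,0.1],[0,0,50,0,0.1],[20,0,20,0,0.1],[20,5,0,0,0.1]]]'

```text
time_s: 9.25
eef_pos: [0.5014, 0.1468, 0.2435]
orientation: [3.135, -0.0, 1.779]
force: [0.6, -0.4, -1.7]
finger_gap: 0.0159
grip_force: 24.6
```

>>> drive_tool --rows '[[[25,10,0,0,0.1],[25,10,0,0,0.1],[25,10,0,0,0.1],[20,5,0,0,0.1],[0,0,0,0,0.1]]]'

```text
time_s: 9.75
eef_pos: [0.5965, 0.1822, 0.2377]
orientation: [-3.141, 0.0, 1.779]
force: [0.2, -0.5, -2.8]
finger_gap: 0.016
grip_force: 24.7
```

```bash
python3 cups.py w6 .082 .100
```

```text
[0.59645458 0.18216704 0.23772781] 1.779218681100424 0.016042377572270592 24.676897823810577 [ 0.17399054 -0.46249206 -2.81361895]
[ 287  184   60   50 1075] [318. 202.] [0.5973 0.1826 0.0193] [0.5958 0.1922 0.0925] 0.09886799925761794
[292 334  18  48 303] [300. 349.] [0.6058 0.0712 0.0142] [0.6068 0.0807 0.0933] 0.09998662327445616
[325 336  11  36 200] [331. 352.] [0.633  0.0774 0.0134] [0.6286 0.0835 0.0941] 0.09997124447780706
```

Run:
```python
from h import *
f=np.load("w6.npz");p,D,K,E=[f[k] for k in("p","d","K","E")];W=world(K,E,D)
def fit(m,a0=None):
    # outer edge: silhouette hull points farthest forward
    n,l,st,c=cv2.connectedComponentsWithStats(m.astype(np.uint8));i=1+np.argmax(st[1:,4]);q=W[l==i]
    cc,r=cv2.minEnclosingCircle(q[:,:2].astype(np.float32));return np.round(cc,4),round(r,4),q[:,2].mean().round(4),st[i]
s=np.zeros(D.shape,bool);s[150:300,250:400]=1
print("flange",fit(s&(abs(W[...,2]-.1525)<.003)))
for h in (.090,.092,.094,.096): print(h,fit(s&(abs(W[...,2]-h)<.003)))
cv2.imwrite("pics/w6c.png",cv2.resize(p[150:350,220:420],None,fx=3,fy=3))
```

```text
flange (array([0.5944, 0.1795]), 0.0199, np.float64(0.1522), array([ 270,  224,   82,   45, 1972], dtype=int32))
0.09 (array([0.5958, 0.1914]), 0.0165, np.float64(0.0901), array([292, 187,  52,  19, 170], dtype=int32))
0.092 (array([0.5955, 0.1877]), 0.0179, np.float64(0.0921), array([288, 188,  57,  24, 189], dtype=int32))
0.094 (array([0.5974, 0.1822]), 0.0191, np.float64(0.0951), array([287, 189,  60,  45, 483], dtype=int32))
0.096 (array([0.5973, 0.1821]), 0.0192, np.float64(0.0963), array([287, 190,  60,  44, 634], dtype=int32))
```

View pics/w6c.png

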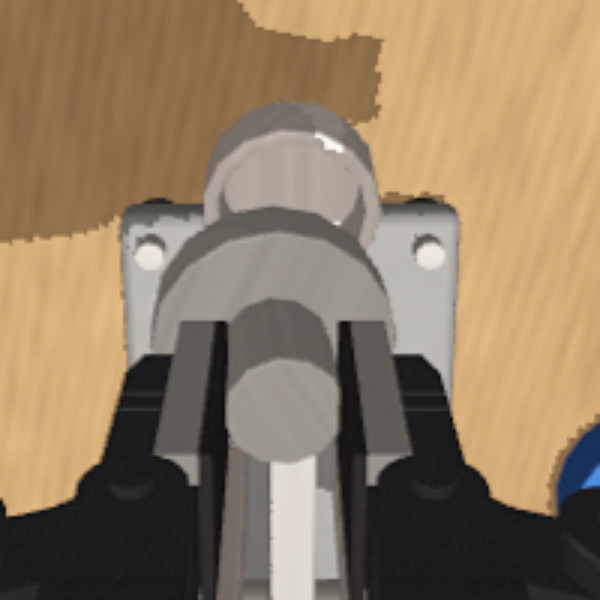

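The weight's flange is about 3 mm short of the cup in both x and y, so I correct that and lower it.

>>> drive_tool --rows '[[[3,3,-10,0,0.1],[0,0,-10,0,0.1],[0,0,-5,0,0.1],[0,0,0,0,0.1],[0,0,0,0,0.1]]]'

```text
time_s: 10.3
eef_pos: [0.5973, 0.1845, 0.2144]
orientation: [-3.141, 0.0, 1.779]
force: [-0.1, -0.2, -1.8]
finger_gap: 0.0162
grip_force: 24.7
```

>>> drive_tool --rows '[[[0,0,-5,0,0.1],[0,0,-5,0,0.1],[0,0,-3,0,0.1],[0,0,0,0,0.1]]]'

```text
time_s: 10.7
eef_pos: [0.5976, 0.1846, 0.2007]
orientation: [-3.141, 0.0, 1.779]
force: [1.1, 0.0, -2.0]
finger_gap: 0.0159
grip_force: 24.6
```

>>> drive_tool --rows '[[[1.5,0,-2,0,0.1],[0,0,-2,0,0.1],[0,0,-2,0,0.1],[0,0,0,0,0.1]]]'

```text
time_s: 11.1
eef_pos: [0.5993, 0.1846, 0.1952]
orientation: [3.142, 0.0, 1.779]
force: [0.1, -0.7, 0.7]
finger_gap: 0.016
grip_force: 24.8
```

Run:
```python
from h import *
p,D,K,E=cam("scene");np.savez("s3.npz",p=p,d=D,K=K,E=E)
W=world(K,E,D);p2=cv2.resize(p[150:290,240:400],None,fx=4,fy=4);cv2.imwrite("pics/s3.png",p2)
```

```text
(no output)
```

View pics/s3.png

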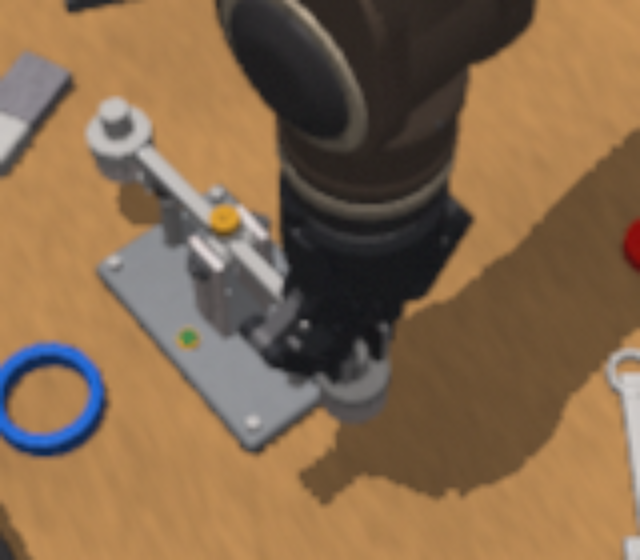

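The scene crop shows the flange on the left cup at (357,385) and the other weight still in the right cup at (117,120). I release it.

>>> drive_tool --rows '[[[0,0,0,0,0.5],[0,0,0,0,0.5],[0,0,0,0,0.5],[0,0,15,0,0.5],[0,0,30,0,0.5]]]'

```text
time_s: 11.65
eef_pos: [0.5982, 0.1843, 0.2385]
orientation: [-3.137, 0.0, 1.779]
force: [-0.6, -0.0, -0.6]
finger_gap: 0.0427
grip_force: 0.0
```

>>> drive_tool --rows '[[[-10,-10,30,0,0.5],[-30,-30,0,0,0.5],[-40,-30,0,0,0.5],[-40,-30,0,0,0.5],[-20,0,0,0,0.5]]]'

```text
time_s: 12.15
eef_pos: [0.4563, 0.0823, 0.2709]
orientation: [-3.141, 0.001, 1.776]
force: [-0.2, -0.5, -0.1]
finger_gap: 0.0428
grip_force: 0.0
```

>>> drive_tool --rows '[[[0,0,0,0,0.5],[0,0,0,0,0.5],[0,0,0,0,0.5],[0,0,0,0,0.5],[0,0,0,0,0.5]]]'

```text
time_s: 12.65
eef_pos: [0.4599, 0.0849, 0.27]
orientation: [-3.141, 0.0, 1.78]
force: [-0.1, 0.3, 0.3]
finger_gap: 0.0425
grip_force: 0.0
```

>>> drive_tool --rows '[[[0,0,0,0,0.5],[0,0,0,0,0.5],[0,0,0,0,0.5],[0,0,0,0,0.5],[0,0,0,0,0.5]]]'

```text
time_s: 13.15
eef_pos: [0.4592, 0.0846, 0.2704]
orientation: [3.142, -0.0, 1.779]
force: [0.2, 0.0, -0.4]
finger_gap: 0.0426
grip_force: 0.0
```

```bash
cat > bal.py <<'E'
from h import *
import sys
for n,b in(("top",dict(L=(262,174),R=(365,162))),("scene",dict(L=(330,240),R=(269,180)))):
    p,D,K,E=cam(n);W=world(K,E,D)
    if n=="scene": cv2.imwrite(f"pics/{sys.argv[1]}.png",cv2.resize(p[150:290,240:400],None,fx=4,fy=4))
    for k,(u,v) in b.items():
        s=W[v-22:v+23,u-22:u+23].reshape(-1,3); s=s[(s[:,2]<.2)&(s[:,2]>.07)]
        z=np.percentile(s[:,2],96); q=s[s[:,2]>z-.005]; print(n,k,z.round(4),np.median(q,0).round(4),len(q))
E
python3 bal.py s4
```

```text
Traceback (most recent call last):
  File "bal.py", line 8, in <module>
    z=np.percentile(s[:,2],96); q=s[s[:,2]>z-.005]; print(n,k,z.round(4),np.median(q,0).round(4),len(q))
IndexError: index -1 is out of bounds for axis 0 with size 0
```

```bash
sed -i 's/s=s\[(s\[:,2\]<.2)/if n=="top" and k=="L": continue\n        s=s[(s[:,2]<.2)/' bal.py; python3 bal.py s4; python3 cups.py w7 .09 .14
```

```text
[0.45920949 0.08461094 0.27043173] 1.7791183624761722 0.042619984199926034 0.0 [0.04243338 0.03795361 0.3596157 ]
[ 531   91   43   29 1006] [553. 105.] [0.5964 0.1825 0.0099] [0.5935 0.1822 0.1026] 0.10817158405097527
[ 480  146   79  205 5912] [524. 250.] [0.619  0.0803 0.0777] [0.6151 0.0819 0.1024] 0.12387660172338505  File "bal.py", line 7
    s=W[v-22:v+23,u-22:u+23].reshape(-1,3); if n=="top" and k=="L": continue
                                            ^^
SyntaxError: invalid syntax
```

Run:
```python
from h import *
p,D,K,E=cam("scene");W=world(K,E,D);z=W[...,2]
for k,c in dict(L=(.5935,.182),R=(.6437,-.031)).items():
    m=(np.hypot(W[...,0]-c[0],W[...,1]-c[1])<.025)&(z>.05)&(z<.16)&(D>0)
    h=np.percentile(z[m],97);q=W[m&(z>h-.005)];print(k,m.sum(),h.round(4),np.median(q,0).round(4),np.round(cv2.minEnclosingCircle(q[:,:2].astype(np.float32))[0],4))
    f=W[m&(z<h-.012)&(z>h-.026)];print("  flange z",np.median(f[:,2]).round(4),np.round(cv2.minEnclosingCircle(f[:,:2].astype(np.float32))[0],4))
f=np.load("w7.npz");W=world(f["K"],f["E"],f["d"]);z=W[...,2]
for k,c in dict(L=(.5945,.182),R=(.6437,-.031)).items():
    m=(np.hypot(W[...,0]-c[0],W[...,1]-c[1])<.028)&(z>.05)&(z<.16)
    if m.sum(): h=np.percentile(z[m],95);q=W[m&(z>h-.004)];print("w",k,m.sum(),h.round(4),q.mean(0).round(4),np.round(cv2.minEnclosingCircle(q[:,:2].astype(np.float32)),4) if 0 else cv2.minEnclosingCircle(q[:,:2].astype(np.float32)))
```

```text
L 303 0.1075 [0.5958 0.1851 0.1064] [0.5951 0.1847]
  flange z 0.0867 [0.5957 0.1829]
R 266 0.1298 [ 0.6428 -0.0287  0.1284] [ 0.6419 -0.0291]
  flange z 0.1083 [ 0.6429 -0.0303]
w L 3777 0.1059 [0.5951 0.1828 0.1053] ((0.5964121222496033, 0.1828380972146988), 0.009773029945790768)
w R 73 0.1101 [ 0.6328 -0.0362  0.1081] ((0.6335384845733643, -0.036485496908426285), 0.011139468289911747)
```

The left side dropped: its knob top is at 0.107 m against 0.129 m on the right. I take the left weight.

>>> drive_tool --rows '[[[35,25,0,0,0.5],[35,25,0,0,0.5],[35,25,0,0,0.5],[34,24,0,0,0.5],[0,0,0,0,0.5]]]'

```text
time_s: 13.8
eef_pos: [0.6013, 0.1861, 0.2676]
orientation: [-3.14, -0.0, 1.781]
force: [1.0, -0.4, -0.6]
finger_gap: 0.0426
grip_force: 0.0
```

>>> drive_tool --rows '[[[0,0,-30,0,0.5],[0,0,-30,0,0.5],[0,0,-20,0,0.5],[0,0,0,0,0.5],[0,0,0,0,0.5]]]'

```text
time_s: 14.3
eef_pos: [0.5979, 0.1833, 0.1909]
orientation: [-3.141, 0.0, 1.779]
force: [-0.7, -0.2, -0.1]
finger_gap: 0.0428
grip_force: 0.0
```

```bash
python3 cups.py w8 .1 .112
```

```text
[0.59786896 0.18333109 0.19092963] 1.7789504885290928 0.042846190589783104 0.0 [-0.66220888 -0.17370202 -0.10038274]
[ 295  239   37   38 1076] [313. 258.] [0.5965 0.1833 0.0091] [0.5962 0.1842 0.1054] 0.1078431908235325
[306 365  18  28 294] [315. 382.] [0.6126 0.1091 0.0101] [0.6137 0.1063 0.1007] 0.10211093007200052
```

>>> drive_tool --rows '[[[0,0,-10,0,0.5],[0,0,-9,0,0.5],[0,0,0,0,0.5],[0,0,0,0,0.1],[0,0,0,0,0.1]]]' --newtons 20

```text
time_s: 14.85
eef_pos: [0.5982, 0.1836, 0.1716]
orientation: [3.142, -0.0, 1.779]
force: [-0.0, -0.1, -0.6]
finger_gap: 0.0166
grip_force: 19.6
```

>>> drive_tool --rows '[[[0,0,0,0,0.1],[0,0,0,0,0.1],[0,0,0,0,0.1],[0,0,0,0,0.1]]]'

```text
time_s: 15.25
eef_pos: [0.5982, 0.1836, 0.1716]
orientation: [3.141, -0.0, 1.779]
force: [-0.7, -0.5, 2.2]
finger_gap: 0.0164
grip_force: 19.6
```

>>> drive_tool --rows '[[[0,0,15,0,0.1],[0,0,25,0,0.1],[0,0,30,0,0.1],[0,0,20,0,0.1],[-30,-20,0,0,0.1]]]' --newtons 25

```text
time_s: 15.75
eef_pos: [0.5715, 0.1652, 0.2637]
orientation: [3.135, -0.001, 1.78]
force: [0.5, -0.7, -1.2]
finger_gap: 0.0161
grip_force: 24.7
```

>>> drive_tool --rows '[[[-30,-40,0,0,0.1],[-30,-40,0,0,0.1],[-20,-40,0,0,0.1],[-20,-40,0,0,0.1],[-4,-40,-10,0,0.1]]]'

```text
time_s: 16.25
eef_pos: [0.4626, -0.0376, 0.2527]
orientation: [3.139, 0.001, 1.78]
force: [0.7, -0.6, -2.2]
finger_gap: 0.0162
grip_force: 24.7
```

>>> drive_tool --rows '[[[0,-10,-20,0,0.1],[0,0,-40,0,0.1],[0,0,-40,0,0.1],[0,0,-20,0,0.1],[0,0,0,0,0.1]]]'

```text
time_s: 16.75
eef_pos: [0.462, -0.0463, 0.1283]
orientation: [-3.136, -0.002, 1.779]
force: [-0.7, 0.4, -2.1]
finger_gap: 0.0162
grip_force: 24.7
```

```bash
sed -i 's/; if n==/\n        if n==/; s/^\( *\)s=W/\1s=W/' bal.py
python3 - <<'E'
from h import *
s=robot.read_state();print(s["eef_pos"],s["force"],s["finger_gap"])
p,D,K,E=cam("scene");W=world(K,E,D);z=W[...,2]
for k,c in dict(R=(.6437,-.031)).items():
    m=(np.hypot(W[...,0]-c[0],W[...,1]-c[1])<.025)&(z>.05)&(z<.16)
    if m.sum():h=np.percentile(z[m],97);q=W[m&(z>h-.005)];print(k,m.sum(),h.round(4),np.median(q,0).round(4))
E
```

```text
[ 0.46199922 -0.04629985  0.12834402] [-0.73529335  0.35864153 -2.13659776] 0.016161638262253065
R 257 0.1075 [ 0.6428 -0.0325  0.1059]
```

>>> drive_tool --rows '[[[0,0,-10,0,0.1],[0,0,-5,0,0.1],[0,0,-3,0,0.1],[0,0,0,0,0.1],[0,0,0,0,0.1]]]'

```text
time_s: 17.3
eef_pos: [0.4644, -0.0464, 0.1138]
orientation: [3.141, 0.0, 1.779]
force: [0.2, -1.0, -1.5]
finger_gap: 0.0161
grip_force: 24.8
```

>>> drive_tool --rows '[[[0,0,-2,0,0.1],[0,0,-2,0,0.1],[0,0,-1,0,0.1],[0,0,0,0,0.1]]]'

```text
time_s: 17.7
eef_pos: [0.4651, -0.0468, 0.1099]
orientation: [3.139, 0.002, 1.779]
force: [-2.3, -1.6, 8.6]
finger_gap: 0.0158
grip_force: 25.8
```

>>> drive_tool --rows '[[[0,0,0,0,0.4],[0,0,0,0,0.4],[0,0,-1,0,0.4],[0,0,0,0,0.1],[0,0,0,0,0.1]]]'

```text
time_s: 18.2
eef_pos: [0.4641, -0.0463, 0.1072]
orientation: [-3.141, -0.0, 1.779]
force: [-0.4, -0.5, -0.5]
finger_gap: 0.0164
grip_force: 24.4
```

>>> drive_tool --rows '[[[0,0,0,0,0.1],[0,0,0,0,0.1],[0,0,0,0,0.1]]]'

```text
time_s: 18.5
eef_pos: [0.4641, -0.0464, 0.1072]
orientation: [-3.141, -0.0, 1.779]
force: [-0.5, -0.8, -2.2]
finger_gap: 0.0167
grip_force: 24.4
```

>>> drive_tool --rows '[[[0,0,25,0,0.1],[0,0,50,0,0.1],[0,0,50,0,0.1],[0,0,20,0,0.1],[16,-40,0,0,0.1]]]'

```text
time_s: 19.0
eef_pos: [0.4809, -0.0843, 0.2568]
orientation: [3.135, 0.001, 1.784]
force: [0.7, -0.6, -1.8]
finger_gap: 0.0163
grip_force: 24.8
```

>>> drive_tool --rows '[[[16,-45,0,0,0.1],[16,-45,0,0,0.1],[16,-45,0,0,0.1],[16,-45,0,0,0.1],[0,-10,0,0,0.1]]]'

```text
time_s: 19.5
eef_pos: [0.5452, -0.2806, 0.2507]
orientation: [-3.141, 0.001, 1.776]
force: [-0.5, 1.0, -1.5]
finger_gap: 0.0161
grip_force: 24.8
```

>>> drive_tool --rows '[[[0,0,0,0,0.1],[0,0,0,0,0.1]]]'

```text
time_s: 19.7
eef_pos: [0.5437, -0.2757, 0.252]
orientation: [-3.141, -0.001, 1.779]
force: [-0.6, -0.4, -1.9]
finger_gap: 0.0166
grip_force: 24.8
```

```bash
python3 cups.py w9 .080 .087
python3 - <<'E'
from h import *
f=np.load("w9.npz");p,D,K,E=[f[k] for k in("p","d","K","E")];W=world(K,E,D)
for z0 in (.145,.15,.155):
    m=(abs(W[...,2]-z0)<.004);n,l,st,c=cv2.connectedComponentsWithStats(m.astype(np.uint8));i=1+np.argmax(st[1:,4]);q=W[l==i];print(z0,st[i],np.median(q[:,2]),cv2.minEnclosingCircle(q[:,:2].astype(np.float32)))
cv2.imwrite("pics/w9v.png",p)
E
```

```text
[ 0.5437351  -0.27565838  0.25201185] 1.7791202444377658 0.016588682844850777 24.80153739452362 [-0.56499979 -0.39242177 -1.90491644]
[ 280  115   75   75 3033] [317. 152.] [ 0.5369 -0.2401  0.0262] [ 0.5368 -0.2385  0.0828] 0.08512404172908325
[521 329 119  46 829] [568. 341.] [ 0.7822 -0.3574  0.0478] [ 0.7649 -0.3452  0.0835] 0.08698711157569043
0.145 [611 389  29  11 224] 0.14391611933516352 ((0.7599100470542908, -0.34027960896492004), 0.009049786254763603)
0.15 [619 396  21   4  49] 0.14700724367320794 ((0.7571505308151245, -0.3388451933860779), 0.005776942707598209)
0.155 [309 224   8   2   9] 0.1581766076516829 ((0.5389182567596436, -0.26083821058273315), 0.001821361482143402)
```

View pics/w9v.png

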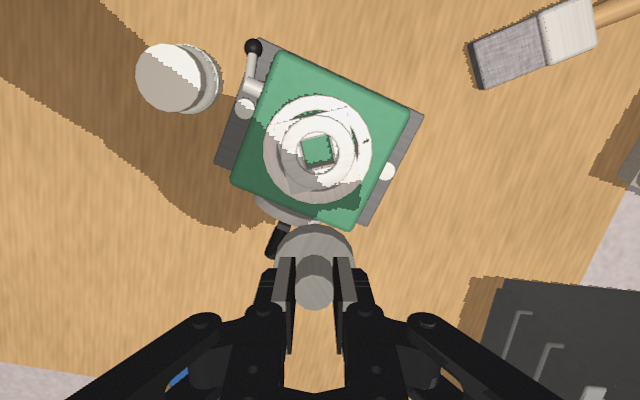

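The wrist view shows the nose centred near (317,150) with its square hole at (317,151), and the held weight's knob at (316,290).

```bash
cat > nest.py <<'E'
from h import *
import sys
f=np.load(sys.argv[1]);p,D,K,E=[f[k] for k in("p","d","K","E")];W=world(K,E,D);z=W[...,2]
zo=float(sys.argv[2])
near=(np.hypot(W[...,0]-.537,W[...,1]+.238)<.045)
vv=np.indices(D.shape)
for nm,lo,hi in(("all nose",.074,.088),("face",.0812,.087),("floor",.0755,.0803),("hole",.0,.074)):
    m=near&(z>lo)&(z<hi)&(D>0)
    if nm in("floor","hole"): m&=(np.hypot(W[...,0]-.537,W[...,1]+.239)<.0165)
    n,l,st,c=cv2.connectedComponentsWithStats(m.astype(np.uint8))
    i=1+np.argmax(st[1:,4]);q=W[l==i];cc,r=cv2.minEnclosingCircle(q[:,:2].astype(np.float32))
    print(nm,st[i],np.median(q[:,2]).round(4),np.round(cc,4),round(r,4),"mean",q.mean(0).round(4),"imgc",c[i].round(1))
m=(abs(z-zo-.024)<.004)&(vv[0]>180);m[:,:240]=0;m[:,400:]=0
n,l,st,c=cv2.connectedComponentsWithStats(m.astype(np.uint8));i=1+np.argmax(st[1:,4]);q=W[l==i];print("flange",st[i],np.median(q[:,2]),cv2.minEnclosingCircle(q[:,:2].astype(np.float32)))
E
python3 nest.py w9.npz .145
```

```text
all nose [ 263   95  109  109 8245] 0.0784 [ 0.5369 -0.2395] 0.0379 mean [ 0.5366 -0.2377  0.0793] imgc [316.8 149.1]
face [ 280  115   75   75 2946] 0.0828 [ 0.5369 -0.2396] 0.0254 mean [ 0.5368 -0.2387  0.0828] imgc [316.8 151.8]
floor [296 136  42  38 414] 0.0785 [ 0.5374 -0.2396] 0.0147 mean [ 0.5386 -0.2439  0.0784] imgc [317.8 158.9]
hole [300 135  34  34 823] 0.063 [ 0.5372 -0.2402] 0.0137 mean [ 0.5375 -0.2413  0.0637] imgc [316.8 151.4]
flange [ 273  229   82   40 1850] 0.16862128860649855 ((0.5428581237792969, -0.2774384021759033), 0.01954769343137741)
```

>>> drive_tool --rows '[[[-6,18,0,0,0.1],[0,20,0,0,0.1],[0,0,-20,0,0.1],[0,0,-18,0,0.1],[0,0,0,0,0.1]]]'

```text
time_s: 20.25
eef_pos: [0.5369, -0.236, 0.2126]
orientation: [-3.139, -0.002, 1.781]
force: [-0.1, 0.4, -1.9]
finger_gap: 0.0164
grip_force: 24.8
```

>>> drive_tool --rows '[[[0,0,0,0,0.1]]]'

```text
time_s: 20.35
eef_pos: [0.5379, -0.2372, 0.215]
orientation: [-3.142, -0.0, 1.781]
force: [-0.6, -0.1, -0.9]
finger_gap: 0.0166
grip_force: 24.8
```

```bash
python3 cups.py w10 .080 .087; python3 nest.py w10.npz .106
```

```text
[ 0.53791657 -0.23715719  0.21501312] 1.7806439091664048 0.016614347724177612 24.77602243423462 [-0.58300216 -0.097845   -0.94060778]
[ 271  187   84   58 2207] [313. 211.] [ 0.5367 -0.2393  0.0257] [ 0.5347 -0.229   0.0828] 0.08517354798132769
all nose [ 254  164  120   99 6712] 0.078 [ 0.5371 -0.2391] 0.0379 mean [ 0.5343 -0.2275  0.0791] imgc [312.9 206.1]
face [ 272  187   83   58 2139] 0.0828 [ 0.537  -0.2389] 0.0253 mean [ 0.5347 -0.2291  0.0828] imgc [313.  211.1]
floor [327 209  10  22 102] 0.0787 [ 0.5472 -0.2333] 0.0077 mean [ 0.5475 -0.2337  0.0786] imgc [331.8 220. ]
hole [295 207  36  20 484] 0.0629 [ 0.5371 -0.2406] 0.0128 mean [ 0.5368 -0.2398  0.0633] imgc [312.8 217. ]
flange [ 273  227   82   41 1886] 0.13155180379067033 ((0.5371323823928833, -0.239020437002182), 0.01955351047217846)
```

Flange and nest centres agree to within 0.2 mm, so I descend.

>>> drive_tool --rows '[[[0,0,-10,0,0.1],[0,0,-8,0,0.1],[0,0,-4,0,0.1],[0,0,0,0,0.1]]]'

```text
time_s: 20.8
eef_pos: [0.5378, -0.2383, 0.1913]
orientation: [-3.14, -0.001, 1.779]
force: [0.7, -0.2, -2.5]
finger_gap: 0.0163
grip_force: 24.8
```

>>> drive_tool --rows '[[[0,0,-1.5,0,0.1],[0,0,-1.5,0,0.1],[0,0,-1,0,0.1],[0,0,0,0,0.1],[0,0,0,0,0.1]]]'

```text
time_s: 21.3
eef_pos: [0.5384, -0.2384, 0.1892]
orientation: [3.141, 0.001, 1.779]
force: [-1.8, 1.2, 4.3]
finger_gap: 0.0159
grip_force: 25.4
```

```bash
python3 cups.py w11 .080 .087; python3 nest.py w11.npz .081
```

```text
[ 0.53844104 -0.23840452  0.18915387] 1.7791934616096365 0.0159476176506171 25.351088047027588 [-1.76010343  1.21777656  4.34385449]
[ 266  197   95   67 2481] [312. 222.] [ 0.5374 -0.2393  0.0258] [ 0.534  -0.2275  0.0828] 0.08496516032701122
all nose [ 245  171  136  104 7853] 0.0778 [ 0.537  -0.2392] 0.0379 mean [ 0.5338 -0.2259  0.0789] imgc [311.7 216. ]
face [ 266  198   94   66 2410] 0.0828 [ 0.537  -0.2392] 0.0255 mean [ 0.5339 -0.2276  0.0828] imgc [311.3 221.9]
floor [293 218  29   9  97] 0.0787 [ 0.5321 -0.2304] 0.008 mean [ 0.5319 -0.2291  0.0786] imgc [307.1 221.1]
hole [292 220  37  10  96] 0.0629 [ 0.5351 -0.2362] 0.0104 mean [ 0.5368 -0.2358  0.0633] imgc [313.4 223.8]
flange [ 273  229   82   39 1869] 0.10572471766608924 ((0.5379681587219238, -0.2409675568342209), 0.019486412405967712)
```

>>> drive_tool --rows '[[[0,0,4,0,0.1],[-0.5,1.3,0,0,0.1],[0,0,0,0,0.1],[0,0,0,0,0.1]]]'

```text
time_s: 21.75
eef_pos: [0.5376, -0.237, 0.1919]
orientation: [-3.141, -0.0, 1.779]
force: [-0.9, 0.1, -1.3]
finger_gap: 0.0166
grip_force: 24.8
```

```bash
python3 cups.py w12 .080 .087; python3 nest.py w12.npz .085|grep -v ho
```

```text
[ 0.53757016 -0.23702921  0.19190376] 1.779161653126632 0.01659044936390673 24.846211373806 [-0.94535976  0.10936045 -1.26529151]
[ 268  199   92   64 2329] [314. 222.] [ 0.5374 -0.2386  0.0263] [ 0.5345 -0.2271  0.0828] 0.08473381950206034
all nose [ 248  173  133  101 7511] 0.0777 [ 0.5371 -0.239 ] 0.0378 mean [ 0.534  -0.2257  0.0789] imgc [313.7 216.7]
face [ 268  199   92   64 2271] 0.0828 [ 0.5368 -0.239 ] 0.0254 mean [ 0.5345 -0.2271  0.0828] imgc [314.  222.3]
floor [296 219  27   8  90] 0.0786 [ 0.5323 -0.2299] 0.0075 mean [ 0.5321 -0.2291  0.0786] imgc [308.9 222. ]
flange [ 273  228   82   41 1850] 0.1085187034115443 ((0.5367014408111572, -0.2384210228919983), 0.01943129487335682)
```

>>> drive_tool --rows '[[[0,0,-2,0,0.1],[0,0,-2,0,0.1],[0,0,-1,0,0.1],[0,0,0,0,0.1],[0,0,0,0,0.1]]]'

```text
time_s: 22.3
eef_pos: [0.5377, -0.2371, 0.1873]
orientation: [-3.141, -0.0, 1.779]
force: [0.0, -0.6, -1.5]
finger_gap: 0.0165
grip_force: 24.8
```

>>> drive_tool --rows '[[[0,0,-1,0,0.1],[0,0,-1,0,0.1],[0,0,0,0,0.1],[0,0,0,0,0.1]]]'

```text
time_s: 22.7
eef_pos: [0.5379, -0.2371, 0.186]
orientation: [3.141, 0.0, 1.779]
force: [-1.1, 1.1, 3.9]
finger_gap: 0.0159
grip_force: 25.3
```

>>> drive_tool --rows '[[[0,0,0,-4,0.1],[0,0,0,-4,0.1],[0,0,0,-4,0.1],[0,0,0,-4,0.1],[0,0,0,-4,0.1]]]'

```text
time_s: 23.2
eef_pos: [0.5388, -0.2372, 0.1861]
orientation: [3.139, -0.0, 1.428]
force: [2.7, 1.0, 2.8]
finger_gap: 0.0164
grip_force: 25.2
```

>>> drive_tool --rows '[[[0,0,0,-4,0.1],[0,0,0,-4,0.1],[0,0,0,-4,0.1],[0,0,0,-4,0.1],[0,0,0,-4,0.1]]]'

```text
time_s: 23.7
eef_pos: [0.5387, -0.2373, 0.1861]
orientation: [3.139, -0.001, 1.078]
force: [1.9, 0.1, 3.1]
finger_gap: 0.0165
grip_force: 25.2
```

>>> drive_tool --rows '[[[-0.5,0,-0.3,-4,0.1],[0,0,0,-4,0.1],[0,0,0,-4,0.1],[0,0,0,-4,0.1],[0,0,0,-4,0.1]]]'

```text
time_s: 24.2
eef_pos: [0.5385, -0.2376, 0.186]
orientation: [3.138, -0.002, 0.729]
force: [3.5, -1.2, 2.0]
finger_gap: 0.0161
grip_force: 25.2
```

>>> drive_tool --rows '[[[0,0,0,-4,0.1],[0,0,0,-4,0.1],[0,0,0,-4,0.1],[0,0,0,-4,0.1],[0,0,0,-4,0.1]]]'

```text
time_s: 24.7
eef_pos: [0.5384, -0.2378, 0.1861]
orientation: [3.139, -0.002, 0.38]
force: [2.0, -1.5, 3.9]
finger_gap: 0.016
grip_force: 25.3
```

```bash
python3 cups.py w13 .080 .087; python3 nest.py w13.npz .079|grep -v ho
```

```text
[ 0.53842003 -0.23778779  0.18613956] 0.37996597381531005 0.016014330088225573 25.262187123298645 [ 2.00039139 -1.45265989  3.85789888]
[ 266  201   95   65 2386] [313. 225.] [ 0.5372 -0.2387  0.0257] [ 0.5489 -0.234   0.0828] 0.08504182511549986
all nose [ 245  174  138  103 7721] 0.0776 [ 0.5377 -0.239 ] 0.0379 mean [ 0.5507 -0.2336  0.0789] imgc [313.2 218.4]
face [ 266  201   95   65 2321] 0.0828 [ 0.5375 -0.2391] 0.0254 mean [ 0.5488 -0.2341  0.0828] imgc [312.7 224.9]
floor [302 222  14   3  19] 0.0791 [ 0.5476 -0.2322] 0.0037 mean [ 0.5479 -0.2324  0.0791] imgc [309.  222.9]Traceback (most recent call last):
  File "nest.py", line 11, in <module>
    i=1+np.argmax(st[1:,4]);q=W[l==i];cc,r=cv2.minEnclosingCircle(q[:,:2].astype(np.float32))
        ~~~~~~~~~^^^^^^^^^^
    return _wrapfunc(a, 'argmax', axis=axis, out=out, **kwds)
    return bound(*args, **kwds)
ValueError: attempt to get argmax of an empty sequence
```

```bash
sed -i 's/,("hole",.0,.074)//' nest.py; python3 nest.py w13.npz .079|tail -1; python3 nest.py w12.npz .085|tail -1
python3 - <<'E'
from h import *
# knob top / flange tilt fit
for n in("w12","w13"):
    f=np.load(n+".npz");D,K,E=f["d"],f["K"],f["E"];W=world(K,E,D);z=W[...,2]
    zz=.1085 if n=="w12" else .103
    m=(abs(z-zz)<.005);m[:200]=0;m[:,:265]=0;m[:,362:]=0;q=W[m]
    A=np.c_[q[:,:2]-q[:,:2].mean(0),np.ones(len(q))];s=np.linalg.lstsq(A,q[:,2],rcond=None)[0];print(n,len(q),s)
E
```

```text
flange [ 273  228   83   41 1873] 0.1029039045032836 ((0.53607577085495, -0.23975971341133118), 0.019843654707074165)
flange [ 273  228   82   41 1850] 0.1085187034115443 ((0.5367014408111572, -0.2384210228919983), 0.01943129487335682)
w12 1950 [ 0.03573674 -0.1316596   0.10838687]
w13 1961 [-0.11077369 -0.05812562  0.10283801]
```

Run:
```python
from h import *
for n,zs in(("w12",(.0828,.1085)),("w13",(.0828,.103)),("w9",(.0828,.1686)),("w6",(.1522,)),("w2",(.1318,))):
    f=np.load(n+".npz");D,K,E=f["d"],f["K"],f["E"];W=world(K,E,D);z=W[...,2];fw=-(E[:3,:3].T@[0,1,0]);fw[2]=0;fw/=np.linalg.norm(fw)
    for zz in zs:
        if zz==.0828: m=(abs(z-zz)<.0025)&(np.hypot(W[...,0]-.537,W[...,1]+.239)<.027)
        else: m=(abs(z-zz)<.006);m[:200]=0;m[258:]=0;m[:,280:][:,:0]=0;m[:,:275]=0;m[:,352:]=0
        q=W[m]
        for _ in range(3):
            c=q.mean(0);A=np.c_[q[:,:2]-c[:2],np.ones(len(q))];s=np.linalg.lstsq(A,q[:,2],rcond=None)[0];r=abs(A@s-q[:,2]);q=q[r<max(.001,2*r.std())]
        print(n,zz,len(q),"fwd slope",(s[:2]@fw[:2]).round(3),"side",(s[:2]@[fw[1],-fw[0]]).round(3),s[2].round(4))
```

```text
w12 0.0828 2002 fwd slope 0.001 side -0.001 0.0828
w12 0.1085 1252 fwd slope -0.055 side 0.005 0.1085
w13 0.0828 2038 fwd slope -0.008 side 0.002 0.0829
w13 0.103 1250 fwd slope -0.04 side 0.018 0.1029
w9 0.0828 2488 fwd slope -0.0 side -0.002 0.0828
w9 0.1686 1273 fwd slope -0.037 side 0.011 0.1686
w6 0.1522 1459 fwd slope -0.018 side -0.079 0.1521
w2 0.1318 1456 fwd slope -0.043 side -0.026 0.1315
```

The weight drifted about 1.7 mm off the spindle axis as it turned, because it is held slightly behind the TCP. I re-centre it and keep turning.

>>> drive_tool --rows '[[[0.8,0.4,0,0,0.1],[0.8,0.4,0,0,0.1],[0,0,0,-4,0.1],[0,0,0,-4,0.1],[0,0,0,-4,0.1]]]'

```text
time_s: 25.25
eef_pos: [0.5393, -0.2367, 0.1859]
orientation: [3.14, -0.001, 0.172]
force: [0.7, -2.8, 6.5]
finger_gap: 0.0164
grip_force: 25.6
```

>>> drive_tool --rows '[[[0,0,0,0,0.1]]]'

```text
time_s: 25.35
eef_pos: [0.5392, -0.2367, 0.1859]
orientation: [3.14, -0.001, 0.173]
force: [0.8, -2.1, 7.2]
finger_gap: 0.0162
grip_force: 25.6
```

Now I sweep back with the centring corrected.

>>> drive_tool --rows '[[[0,0,0,4,0.1],[0,0,0,4,0.1],[0,0,0,4,0.1],[0,0,0,4,0.1],[0,0,0,4,0.1]]]'

```text
time_s: 25.85
eef_pos: [0.5391, -0.2357, 0.1859]
orientation: [-3.141, -0.002, 0.527]
force: [1.3, 0.7, 8.4]
finger_gap: 0.0167
grip_force: 25.6
```

>>> drive_tool --rows '[[[0,0.2,0,4,0.1],[-0.2,0,0,4,0.1],[0,0.2,0,4,0.1],[-0.2,0,0,4,0.1],[0,0,0,4,0.1]]]'

```text
time_s: 26.35
eef_pos: [0.5386, -0.2353, 0.1856]
orientation: [-3.142, -0.001, 0.876]
force: [1.1, 1.0, 5.5]
finger_gap: 0.0163
grip_force: 25.4
```

```bash
python3 cups.py w14 .080 .087|head -1; python3 nest.py w14.npz .079
```

```text
[ 0.53860069 -0.23534981  0.18558966] 0.8758305992052751 0.01634737476518651 25.420413315296173 [1.06163352 0.99205432 5.51777401]
all nose [ 248  178  138  104 7130] 0.0776 [ 0.5371 -0.2392] 0.0382 mean [ 0.5477 -0.2282  0.0787] imgc [318.2 221.2]
face [ 269  205   95   63 1868] 0.0828 [ 0.5375 -0.2389] 0.0253 mean [ 0.5475 -0.2304  0.0828] imgc [320.7 227.5]Traceback (most recent call last):
  File "nest.py", line 11, in <module>
    i=1+np.argmax(st[1:,4]);q=W[l==i];cc,r=cv2.minEnclosingCircle(q[:,:2].astype(np.float32))
        ~~~~~~~~~^^^^^^^^^^
    return _wrapfunc(a, 'argmax', axis=axis, out=out, **kwds)
    return bound(*args, **kwds)
ValueError: attempt to get argmax of an empty sequence
```

```bash
sed -i 's/,("floor",.0755,.0803)//' nest.py; python3 nest.py w14.npz .079|tail -1
```

```text
flange [ 272  227   83   42 1975] 0.10291469432316872 ((0.5372445583343506, -0.23649682104587555), 0.019749030470848083)
```

>>> drive_tool --rows '[[[0,-1.2,0,0,0.1],[0,-1.2,0,0,0.1],[0,0,0,4,0.1],[0,0,0,4,0.1],[-0.2,0,0,4,0.1]]]'

```text
time_s: 26.9
eef_pos: [0.5379, -0.2377, 0.184]
orientation: [-3.139, -0.001, 1.084]
force: [2.1, 2.1, -1.1]
finger_gap: 0.0161
grip_force: 24.9
```

>>> drive_tool --rows '[[[0,0.1,0,4,0.1],[-0.3,0,0,4,0.1],[0,0,0,4,0.1],[-0.2,0,0,4,0.1],[0,0,0,4,0.1]]]'

```text
time_s: 27.4
eef_pos: [0.5375, -0.2376, 0.184]
orientation: [-3.14, -0.002, 1.433]
force: [1.4, 1.9, -0.6]
finger_gap: 0.0162
grip_force: 24.8
```

```bash
python3 cups.py w15 .080 .087|head -1; python3 nest.py w15.npz .079
```

```text
[ 0.53752789 -0.23756536  0.18403313] 1.4334798455365854 0.01621689966594175 24.83598679304123 [ 1.37824771  1.90052814 -0.6091486 ]
all nose [ 246  175  139  105 7521] 0.0777 [ 0.537  -0.2391] 0.0379 mean [ 0.5395 -0.2247  0.0788] imgc [315.5 219.7]
face [ 267  203   96   65 2078] 0.0828 [ 0.5371 -0.239 ] 0.0253 mean [ 0.5394 -0.2265  0.0828] imgc [315.9 225.9]
flange [ 273  227   83   42 1976] 0.10152651046019187 ((0.536710262298584, -0.23962627351284027), 0.01979752816259861)
```

It has dropped: TCP z fell 2 mm and the press force vanished. I lower it home gently.

>>> drive_tool --rows '[[[0,0,-1.5,0,0.1],[0,0,-1.5,0,0.1],[0,0,-1,0,0.1],[0,0,0,0,0.1]]]'

```text
time_s: 27.85
eef_pos: [0.5378, -0.238, 0.1822]
orientation: [3.14, -0.0, 1.429]
force: [0.0, 2.2, 7.9]
finger_gap: 0.0165
grip_force: 25.7
```

>>> drive_tool --rows '[[[0,0.7,0.5,3,0.1],[0,0,0,-3,0.1],[0,0,0,-3,0.1],[0,0,0,3,0.1],[0,0,0,0,0.1]]]'

```text
time_s: 28.35
eef_pos: [0.5376, -0.2372, 0.1813]
orientation: [-3.141, -0.001, 1.429]
force: [1.7, 2.2, 0.7]
finger_gap: 0.0163
grip_force: 25.0
```

>>> drive_tool --rows '[[[0,0.3,-1,0,0.1],[0,0,-0.5,3,0.1],[0,0,-0.5,-3,0.1],[0,0,0,-3,0.1],[0,0,0,3,0.1]]]'

```text
time_s: 28.85
eef_pos: [0.5376, -0.237, 0.1793]
orientation: [-3.141, -0.0, 1.429]
force: [1.8, 1.8, -1.1]
finger_gap: 0.0163
grip_force: 25.0
```

>>> drive_tool --rows '[[[0,0.3,-1,0,0.1],[0.2,0,-0.5,0,0.1],[0,0,-0.5,0,0.1],[0,0,0,0,0.1]]]'

```text
time_s: 29.25
eef_pos: [0.5381, -0.2364, 0.1786]
orientation: [3.14, -0.001, 1.428]
force: [1.2, 4.1, 7.0]
finger_gap: 0.0165
grip_force: 25.7
```

```bash
python3 cups.py w16 .080 .087|head -1; python3 nest.py w16.npz .071
```

```text
[ 0.53806398 -0.23636882  0.17861819] 1.428470963030918 0.01653891069273367 25.67254364490509 [1.24025364 4.10571105 6.99107301]
all nose [ 243  180  142  107 7622] 0.0776 [ 0.5371 -0.2391] 0.0379 mean [ 0.5395 -0.224   0.0788] imgc [314.1 224.3]
face [ 265  208   99   60 1966] 0.0829 [ 0.5371 -0.239 ] 0.0255 mean [ 0.5391 -0.2259  0.083 ] imgc [314.  231.2]
flange [ 272  227   83   41 1941] 0.09559650932711404 ((0.5367958545684814, -0.23835621774196625), 0.01976894587278366)
```

The flange top reads 0.0956 against 0.095 home, so it is essentially seated. I release and check.

>>> drive_tool --rows '[[[0,-0.5,0.5,0,0.1],[0,0,0.5,0,0.1],[0,0,0,0,0.4],[0,0,0,0,0.4],[0,0,0,0,0.4]]]'

```text
time_s: 29.8
eef_pos: [0.5376, -0.2377, 0.1781]
orientation: [-3.141, 0.001, 1.429]
force: [0.4, 0.6, 0.2]
finger_gap: 0.0342
grip_force: 0.0
```

>>> drive_tool --rows '[[[0,0,15,0,0.4],[0,0,30,0,0.4],[0,0,30,0,0.4],[0,-40,0,0,0.4],[0,0,0,0,0.4]]]'

```text
time_s: 30.3
eef_pos: [0.5382, -0.2806, 0.2543]
orientation: [3.14, 0.003, 1.427]
force: [0.1, 0.1, -0.7]
finger_gap: 0.0345
grip_force: 0.0
```

```bash
python3 cups.py w17 .1 .125
python3 - <<'E'
from h import *
f=np.load("w17.npz");D,K,E=f["d"],f["K"],f["E"];W=world(K,E,D);z=W[...,2];r=np.hypot(W[...,0]-.537,W[...,1]+.239)
q=W[(r<.024)&(abs(z-.096)<.004)]
c=q.mean(0);A=np.c_[q[:,:2]-c[:2],np.ones(len(q))];s=np.linalg.lstsq(A,q[:,2],rcond=None)[0]
print("flange",len(q),np.median(q[:,2]),s,cv2.minEnclosingCircle(q[:,:2].astype(np.float32)))
for lo,hi in((.05,.078),(.0805,.086)):
    q=W[(r<.06)&(z>lo)&(z<hi)];print(lo,len(q),np.median(q[:,2]))
p,D,K,E=cam("scene");W=world(K,E,D);z=W[...,2]
m=(np.hypot(W[...,0]-.6437,W[...,1]+.031)<.025)&(z>.05)&(z<.16);h=np.percentile(z[m],97);print("R",m.sum(),h,np.median(W[m&(z>h-.005)],0))
E
```

```text
[ 0.53819767 -0.28060022  0.25428007] 1.4270562954265458 0.034523342363117396 0.0 [ 0.12447881  0.06341152 -0.74732891]
[288 137  30  33 774] [303. 153.] [ 0.5372 -0.2394  0.009 ] [ 0.5373 -0.2386  0.114 ] 0.11684098927100903
[ 611  247   29  153 4030] [626. 327.] [ 0.7512 -0.405   0.0678] [ 0.7434 -0.3949  0.1117] 0.12496799069302161
flange 2187 0.09486651179871529 [-9.74717367e-05  1.56044785e-04  9.48986431e-02] ((0.5370833277702332, -0.23963381350040436), 0.02006973698735237)
0.05 14005 0.06318818234828841
0.0805 1368 0.08279015856451899
R 255 0.10801247421069902 [ 0.64368609 -0.03318323  0.10667644]
```

The flange top is level at 0.0949 m against 0.095 m home, and centred within about 0.5 mm. The other weight stands in its cup and the arm is clear, so I hand the job in.

```bash
python3 -c "
from bench import robot
print(robot.finish_job())"
```

```text
the job is handed in; nothing more can be done
None
```

The left weight dropped and now sits fully home and level in the nest, the other weight is still in the right cup, and the job was handed in at about 30 s; the hand-in gave no verdict.

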